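Seat the index plate of a rotary isolator

ROBOT

A 6-joint arm with a two-finger parallel gripper is mounted at the origin on a cart in front of the work surface, level with it; the furniture and walls round the work are solid. World frame = base frame: x ahead of the robot, y to its left, z up, the work surface at z = 0. Lengths are in m, angles in rad, forces in N, time in s.
With the tool pointing down it reaches from about 0.35 to 0.975 m from the base axis. Payload 4.9 kg.
Tool frame: the origin (TCP) lies between the finger pads; the fingertips stand 22 mm ahead of it and the grasp point (between the pads) lies 3 mm ahead of it; z points along the fingers, y is the line along which they close (so a half turn about z gives the same grasp; the last joint's range is limited). The gripper opens to 85 mm and grips with 20 to 120 N. Pads are 22 mm wide; open, the fingers measure 114 mm over their backs; the gripper's body (76 mm by 85 mm) begins 54 mm behind the grasp point. The pads swing forward as they close: fully open they stand 13 mm farther back than shut.
Start: joints at [1.021, 0.053, 1.613, -0, 1.476, -0.119], TCP at [0.261, 0.568, 0.253] pointing down, gripper open.
Joint ranges: [-3.01, 3.01], [-1.01, 2.22], [0.06, 2.58], [-1.02, 4.17], [0.09, 2.62], [-3.14, 3.14]. Speed limits (rad/s): [2.57, 2.57, 3.14, 3.14, 3.14, 3.14].

INTERFACE

Orientations are given as a unit quaternion [w, x, y, z].
In Python, from plant import state, grab_frame, get_calibration, job_done, recognise, regions_of gives the robot as it stands.
- The arm moves only by the tool apply_moves, never from a script. Its argument "targets" is a list of rows, each an object with "translation": the shift along the tool's x, y, z normalised to -1 to 1, where 1 is 100 mm, a list of three; "twist": the turn about the tool's z normalised to -1 to 1, where 1 is 0.1 rad; "hand": the opening, from 0 (shut) to 1 (fully open). A call has 1 to 8 rows; each row shifts and turns the commanded pose from where the row before left it, along the tool's axes as they then stand; what a row does not reach is not made up. A row lasts 1/10 s, in which the tool goes at most 50 mm and 8.59 degrees, less where a joint would pass 70% of its speed; a pose out of reach is approached as far as the arm can. A call with a number of a shift or a turn outside -1 to 1 is refused whole. A call with a gripper value outside its range is refused whole. The fingers move at their own pace and stop on an object; the grip force is fixed at half the most. Time passes only in rows, so rows that do not move let the fingers close. It gives the time, the measured TCP pose, the force, the opening and the grip force at its end, in the units of the state.
- state(): the state, without advancing time (a new reading comes with each control period).
- grab_frame(name): name is "scene" or "top" or "wrist"; returns the picture (480x640x3 uint8, red, green, blue); there is no depth.
- get_calibration(name): a dict with "camera_matrix" (3x3 intrinsics, pixels), "pose" (4x4, takes a point from camera to world coordinates). Camera axes: x right, y up, looking along -z (the intrinsics and any distortion apply to the point x, -y, -z); pixel columns grow to the right and rows downward; lengths in m; the calibration is good to about 2 mm. The wrist camera is an equidistant fisheye: a pixel r from the principal point sees the ray r / f radians off the axis. A picture is of the moment at which its call begins: read the wrist's pose just before it. get_calibration takes no time and is no camera call; for the wrist camera it gives the pose at the moment of the call.
- job_done(): hands the job in; it is judged then, once.
Trained networks look in the newest picture that a camera, given by its name, has taken for a name from the list of things; names that differ only in an ending like _2 or _b are one class to them, and where a whole thing is asked for, a point or a joint stands for the part that bears it (a point fixed in the world has none). Each returns a list of dicts, best first, with "score" (0 to 1); they miss things now and then, are a little off and sometimes report something else, mostly with a low value. They report only what shows in the picture. A call takes as long as a camera call. They do not tell look-alikes from the thing itself.
- recognise(camera, query): "point" ([x, y, z] in m, in world coordinates, good to about 4 mm: the middle of the surface that is visible of it).
- regions_of(camera, query): "pixels" (480x640 bool, what is visible of it).
The state is a dict: "time": time; "joint_pos": joint angles; "joint_vel": joint speeds; "joint_efforts": joint torques, N m; "tool_pos": TCP position; "tool_rot": TCP orientation; "contact_force": force on the tool from outside, world axes, zero at the start; "ft_torque": the same for the moment, N m; "gripper_width": opening from 0.0 (shut) to 1.0 (fully open); "grasp_force": force on a finger pad.
Only numpy, scipy, OpenCV 4.12 (cv2) and the standard library are available. Lean on these libraries where they do the work, as an engineer would, in place of code of your own. Each camera call takes 0.05 s, during which the arm holds its last target. There are 200 camera calls.

TASK

Pick up the index plate by its hub and lower it over the isolator's shaft; keeping light pressure on it, turn it to find the anti-rotation pin, then seat it fully home, flush on the boss, and let go. Never bear down hard: if it binds, ease off (more than 40 N between plate and isolator would spoil it). Leave the other things on the bench where they are.

Things in the scene. Friction and masses are not known exactly. Their poses are not given: they have to be found in the camera images.
- plate_center (a point): Loose index plate: plain metal 80 x 64 x 6 mm, with an upright steel hub 28 (x) x 26 (y) x 34 mm on top; 0.15 to 0.23 kg; lies flat, hub up. This point is on the shaft bore's axis, 20 mm above the underside (overall height 40 mm). z up, x from the bore towards the pin hole. Grip the hub across its flat y faces, 26 mm apart, 6 to 40 mm above the underside.
- index_plate: The same plate; origin on the bore axis at its underside, axes the same. The bore runs right through: 14 mm diameter in the plate, 16 mm in the hub. Pin hole: 7.5 mm diameter, right through the plate, centred 28 mm along +x from the bore. From the bore the plate reaches 48 mm to +x, 32 mm to -x and 32 mm to either side in y.
- switch: Rotary isolator, fixed and rigid: grey body 78 x 74 mm on a steel foot 120 (x) x 56 mm, upright steel shaft in the middle, 12 mm diameter, its tip 72 mm above the bench, the top 6 mm tapered to 5.6 mm. Origin on the shaft axis at bench height, z up. Round the shaft a boss, 40 mm diameter, and round that a dark index ring, 72 mm diameter, top at 42 mm.
- seat (a point): The plate's seat: centre of the boss's flat top, on the shaft axis, 44 mm above the bench; axes as the isolator's. The anti-rotation pin, an upright steel rod of 6 mm diameter with a slightly tapered tip 54 mm above the bench (10 mm above the seat), stands on the ring, 28 mm from the shaft axis.
- shaft_tip (a point): Tip of the shaft. The ring is set differently each time: the pin is within 0.55 rad (32 degrees) either side of the isolator's +x as seen from the shaft. That angle is not measured: feel (or look) for it. The ring is clamped; light pressure does not turn it. Until the hole is over the pin the plate rides on the pin's tip, 10 mm above the seat; over the pin it goes down flush.
- screwdriver_mid (a point): Bystander, leave alone: small screwdriver, 160 x 16 x 18 mm, lying loose on the bench; this point is at its middle.
- rail_piece_mid (a point): Bystander, leave alone: short offcut of mounting rail, 90 x 35 x 8 mm, lying loose on the bench; this point is at its middle.
- cutters_mid (a point): Bystander, leave alone: side cutters, 162 x 54 x 13 mm, lying loose on the bench; this point is at its middle.
- clamp_mid (a point): Bystander, leave alone: small pale plastic end clamp, 34 x 42 x 10 mm, lying loose on the bench; this point is at its middle.
Not all that is in view belongs to the job. What is shaped like the index_plate but black or green is not meant.

How it is judged:
On the way, in this order (a step that is already met when the one before it is completed fails the run):
1. the index plate is lifted clear of the bench (height (world z) of plate_center above 0.06 m), for 0.1 s.
2. the plate is down over the shaft, its bore round it (horizontal distance between plate_center and switch below 0.005 m and z of plate_center in the frame of switch below 0.085 m), for 0.05 s.
At the end, for the whole second after the job is handed in: The index plate sits flush on the boss, round the shaft and the pin: its bore axis within 3 mm of the shaft axis, its underside within 2 mm of the seat, level within 0.04 rad, its pin hole towards the pin (plate x within 0.68 rad of the isolator's x), released and at rest (horizontal distance between plate_center and switch below 0.003 m and z of plate_center in the frame of switch between 0.061 and 0.066 m and angle between plate_center's own z axis and vertical below 0.04 rad and angle between the x axis of plate_center and the x axis of switch, either way round below 0.68 rad and contact force between index_plate and the fingers below 0.1 N and linear speed of index_plate below 0.01 m/s); the robot touches nothing.
It fails at once if the plate is pressed against the isolator with more than 40 N (contact force between index_plate and switch above 40 N).
It fails at once if a loose bystander (screwdriver, rail offcut, cutters, end clamp) is moved by more than 30 mm (distance of any of screwdriver_mid, rail_piece_mid, cutters_mid, clamp_mid from where it was at the start of the episode above 0.03 m).
It also fails if it takes over 67 s, if anything falls off the work surface, if the arm or the gripper's body presses on something with over 40 N, if the wrist force passes 120 N, or if a joint passes its speed limit or range.

## Working session

There is one attempt and no reset: what is moved stays moved. The work goes in short steps, Python scripts to look and compute and a tool call to move; the robot and the scene stay as the last step left them, time stands still between calls to the robot, and variables do not carry over. Pictures are saved under pics/ and viewed, at most 10 in all, crops included, and the job is handed in when it is done.

Besides the shell and the picture viewer there is one more tool, called after "Emit:" by a JSON object that holds its "method" and its "body", one argument or row to a line. apply_moves: Moves the arm, as the interface text tells. Its arguments: {"type":"object","properties":{"targets":{"type":"array"}},"required":["targets"]}

```bash
mkdir -p pics
python3 - <<'E'
from plant import *
import cv2,numpy as np
a=[]
for c in ["top","scene"]:
    f=grab_frame(c); cv2.imwrite(f"pics/{c}0.png",f[:,:,::-1])
    for q in ["index_plate","switch","seat","shaft_tip","screwdriver_mid","cutters_mid","clamp_mid","rail_piece_mid"]:
        try:
            print(c,q,[(np.round(d["point"],3).tolist(),round(d["score"],2)) for d in recognise(c,q)][:4])
        except Exception as e: print(c,q,e)
    k=get_calibration(c);print(np.round(k["camera_matrix"],1).tolist(),np.round(k["pose"],3).tolist())
s=state();print(s)
E
```

```text
top index_plate [([0.519, 0.133, 0.006], 0.75), ([0.385, 0.169, 0.003], 0.67), ([0.621, 0.334, 0.004], 0.6), ([0.492, -0.015, 0.008], 0.58)]
top switch [([0.581, -0.148, 0.04], 0.78)]
top seat [([0.578, -0.147, 0.04], 0.97)]
top shaft_tip [([0.575, -0.149, 0.038], 0.93)]
top screwdriver_mid [([0.354, 0.014, 0.012], 0.79)]
top cutters_mid [([0.461, 0.341, 0.008], 0.79)]
top clamp_mid [([0.391, -0.218, 0.01], 0.46), ([0.464, 0.344, 0.008], 0.34)]
top rail_piece_mid [([0.625, 0.086, -0.001], 0.71)]
[[435.9, 0.0, 322.4], [0.0, 435.9, 240.1], [0.0, 0.0, 1.0]] [[0.029, 0.997, -0.069, 0.428], [-1.0, 0.029, -0.004, 0.042], [-0.002, 0.069, 0.998, 1.07], [0.0, 0.0, 0.0, 1.0]]
scene index_plate [([0.487, -0.032, 0.008], 0.95), ([0.616, 0.333, 0.007], 0.85), ([0.384, 0.168, 0.005], 0.84), ([0.51, 0.119, 0.006], 0.72)]
scene switch [([0.569, -0.162, 0.035], 0.66)]
scene seat [([0.57, -0.163, 0.036], 0.66)]
scene shaft_tip [([0.57, -0.163, 0.037], 0.8)]
scene screwdriver_mid [([0.357, 0.005, 0.01], 0.64)]
scene cutters_mid [([0.463, 0.338, 0.013], 0.87)]
scene clamp_mid [([0.391, -0.218, 0.011], 0
[... 246 characters left out ...]
9, 'joint_pos': array([ 1.02097722e+00,  5.26713034e-02,  1.61286886e+00,  8.37851706e-06,
        1.47598197e+00, -1.19010669e-01]), 'joint_vel': array([ 0.00046956,  0.00104789,  0.00057775,  0.00062054, -0.00013211,
       -0.00067937]), 'joint_efforts': array([ 3.99448982e-04, -3.93679798e+01, -3.70472503e+01,  4.97360702e-05,
        5.16705040e-04,  9.99903136e-06]), 'tool_pos': array([0.26100637, 0.56788978, 0.25334001]), 'tool_rot': array([7.63343980e-06, 2.13742710e-01, 9.76889990e-01, 3.46753496e-05]), 'contact_force': array([-0.27374367, -0.20015252, -0.09462231]), 'ft_torque': array([ 0.02212995, -0.00085607,  0.04392925]), 'grasp_force': 0.0, 'gripper_width': 0.9998749780449138}
```

View pics/top0.png

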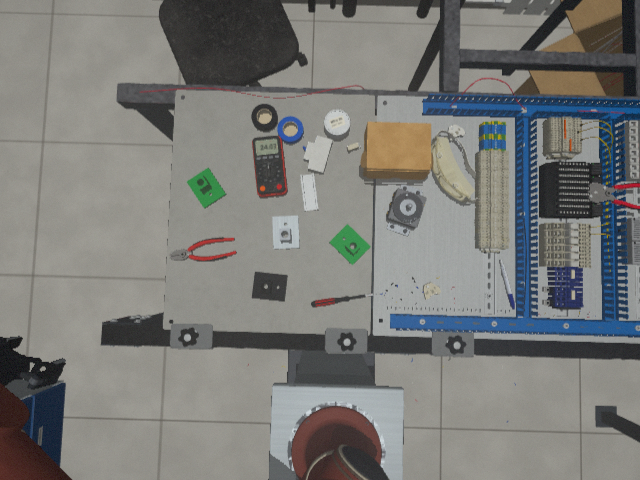

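View pics/scene0.png

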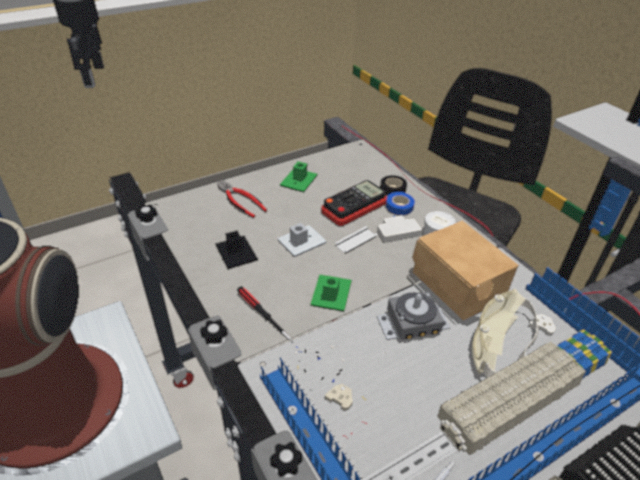

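The index-plate look-alikes in the top view are green (207,187), green (350,243), black (269,286) and plain grey metal (285,232). The grey one fits "plain metal". The isolator is at (407,208), with a cardboard box close behind it. I'll confirm with an enlarged crop.

```bash
cat > h.py <<'E'
from plant import *
import cv2,numpy as np
def px2w(c,uv,z,k=None):
    k=k or get_calibration(c);K=k["camera_matrix"];P=np.array(k["pose"])
    x=(uv[0]-K[0][2])/K[0][0];y=(uv[1]-K[1][2])/K[1][1]
    if c=="wrist":
        r=np.hypot(x,y);s=np.tan(r)/r if r>1e-9 else 1;x*=s;y*=s
    d=P[:3,:3]@np.array([x,-y,-1.]);o=P[:3,3]
    return o+d*(z-o[2])/d[2]
def w2px(c,p,k=None):
    k=k or get_calibration(c);K=k["camera_matrix"];P=np.array(k["pose"])
    q=P[:3,:3].T@(np.array(p)-P[:3,3]);x,y=q[0]/-q[2],-q[1]/-q[2]
    if c=="wrist":
        r=np.hypot(x,y);s=np.arctan(r)/r if r>1e-9 else 1;x*=s;y*=s
    return np.array([K[0][0]*x+K[0][2],K[1][1]*y+K[1][2]])
E
python3 - <<'E'
from h import *
t=cv2.imread("pics/top0.png");s=cv2.imread("pics/scene0.png")
def cr(i,u,v,h=30): return cv2.resize(i[v-h:v+h,u-h:u+h],(390,290) if 0 else (300,300),interpolation=cv2.INTER_CUBIC)
cv2.imwrite("pics/crop.png",np.vstack([np.hstack([cr(t,285,232),cr(t,407,208)]),np.hstack([cr(s,301,237),cr(s,414,310,42)])]))
grab_frame("top")
for d in regions_of("top","index_plate"):
    m=d["pixels"].astype(np.uint8);v,u=np.nonzero(m)
    if abs(u.mean()-285)<15 and abs(v.mean()-232)<15:
        c=np.array([px2w("top",(a,b),.006)[:2] for a,b in zip(u,v)],np.float32)
        print(d["score"],cv2.minAreaRect(c),c.mean(0))
print(px2w("top",(350,243),.006),px2w("top",(397,150),.07),[px2w("top",p,.07) for p in ((366,121),(432,123),(431,180),(362,178))])
E
```

```text
0.83 ((0.5198369026184082, 0.13672301173210144), (0.08200260251760483, 0.06418672949075699), 4.155706405639648) [0.51938766 0.13638   ]
[ 0.49674087 -0.02201783  0.006     ] [ 0.71311841 -0.12247738  0.07      ] [array([ 0.78020476, -0.04866643,  0.07      ]), array([ 0.77978663, -0.20333487,  0.07      ]), array([ 0.64452472, -0.20256687,  0.07      ]), array([ 0.64465843, -0.04235249,  0.07      ])]
```

View pics/crop.png

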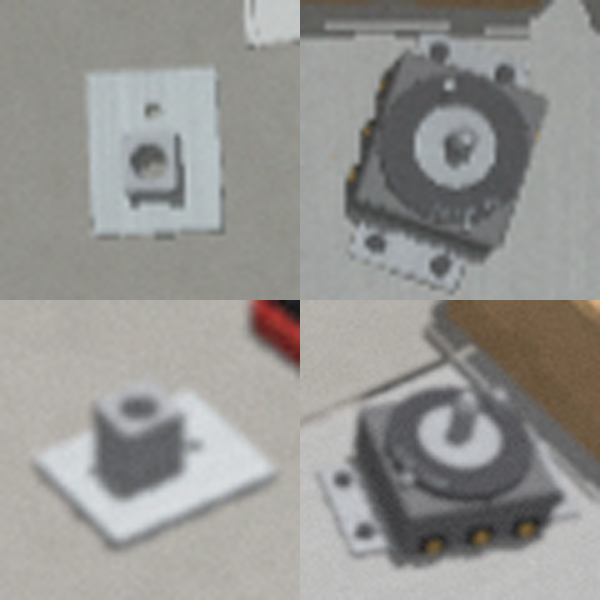

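The crop confirms the plain grey-metal plate at (285,232), with its pin hole towards world +x. On the isolator at (407,208), a bright dot on the ring's far side looks like the pin. I'm moving to hover over the plate.

Emit:
{"method": "apply_moves", "body": {
  "targets": [
    {"translation": [-0.34,-0.24,0],"twist": 0,"hand": 1},
    {"translation": [-0.34,-0.24,0],"twist": 0,"hand": 1},
    {"translation": [-0.34,-0.24,0],"twist": 0,"hand": 1},
    {"translation": [-0.34,-0.24,0],"twist": 0,"hand": 1},
    {"translation": [-0.34,-0.24,0],"twist": 0,"hand": 1},
    {"translation": [-0.34,-0.24,0],"twist": 0,"hand": 1},
    {"translation": [-0.34,-0.24,0],"twist": 0,"hand": 1},
    {"translation": [-0.34,-0.24,0],"twist": 0,"hand": 1}
  ]
}}

```text
time: 1.8
tool_pos: [0.4285, 0.2783, 0.2536]
tool_rot: [0.0, 0.214, 0.977, 0.0]
contact_force: [0.1, 0.4, -0.2]
gripper_width: 1.001
grasp_force: 0.0
```

```bash
cat >> h.py <<'E'
from scipy.spatial.transform import Rotation as Ro
def go(p=None,yaw=None):
    "print tool-axis shift (units of 100 mm) and twist (units of 0.1 rad) to world p, tool-y yaw (deg)"
    s=state();q=s["tool_rot"];R=Ro.from_quat([*q[1:],q[0]]).as_matrix()
    yw=np.degrees(np.arctan2(R[1,1],R[0,1]))
    print("t",s["time"],"tcp",np.round(s["tool_pos"],4),"yawY",round(yw,2),"tilt",np.round(R[:2,2],4),"F",np.round(s["contact_force"],1),"w",round(s["gripper_width"],3),"g",round(s["grasp_force"],1))
    if p is not None: print("shift",np.round(R.T@(np.array(p)-s["tool_pos"])*10,3))
    if yaw is not None: print("twist",round(-np.radians(yaw-yw)*10,3))
E
python3 -c "
from h import *
go([.512,.136,.16],94.2)"
```

```text
t 1.8 tcp [0.4285 0.2783 0.2536] yawY 65.33 tilt [0.0007 0.0003] F [ 0.1  0.4 -0.2] w 1.001 g 0.0
shift [-1.352 -0.946  0.936]
twist -5.039
```

Emit:
{"method": "apply_moves", "body": {
  "targets": [
    {"translation": [-0.34,-0.24,0.15],"twist": 0,"hand": 1},
    {"translation": [-0.34,-0.24,0.15],"twist": 0,"hand": 1},
    {"translation": [-0.34,-0.24,0.15],"twist": 0,"hand": 1},
    {"translation": [-0.33,-0.23,0.15],"twist": -1,"hand": 1},
    {"translation": [0,0,0],"twist": -1,"hand": 1},
    {"translation": [0,0,0],"twist": -1,"hand": 1},
    {"translation": [0,0,0],"twist": -1,"hand": 1},
    {"translation": [0,0,0],"twist": -1,"hand": 1}
  ]
}}

```text
time: 2.6
tool_pos: [0.511, 0.1369, 0.1933]
tool_rot: [0.0, -0.036, 0.999, 0.0]
contact_force: [-0.1, 0.4, -0.4]
gripper_width: 1.002
grasp_force: 0.0
```

```bash
python3 -c "
from h import *
go([.512,.136,.16],94.2)
k=get_calibration('wrist');f=grab_frame('wrist');cv2.imwrite('pics/w1.png',f[:,:,::-1])
print(np.round(k['camera_matrix'],1).tolist(),np.round(k['pose'],4).tolist())
y=np.radians(4.2);c,s=np.cos(y),np.sin(y);b=np.array([.512,.136])
for n,x,yy,z in [('hole',28,0,6),('hubtop',0,0,40),('c1',48,32,6),('c2',48,-32,6),('c3',-32,32,6),('c4',-32,-32,6)]:
    x/=1e3;yy/=1e3
    print(n,w2px('wrist',[b[0]+c*x-s*yy,b[1]+s*x+c*yy,z/1e3],k).round(1))
"
```

```text
t 2.6 tcp [0.511  0.1369 0.1933] yawY 94.17 tilt [0. 0.] F [-0.1  0.4 -0.4] w 1.002 g 0.0
shift [-0.009 -0.01   0.333]
twist -0.004
[[371.6, 0.0, 316.3], [0.0, 371.6, 244.6], [0.0, 0.0, 1.0]] [[-0.0728, -0.9464, -0.3148, 0.429], [0.9973, -0.0689, -0.0237, 0.1314], [0.0007, -0.3157, 0.9489, 0.3132], [0.0, 0.0, 0.0, 1.0]]
hole [314.4 254.2]
hubtop [314.1 235. ]
c1 [350. 275.]
c2 [278.9 275.1]
c3 [352.5 186.7]
c4 [276.1 186.8]
```

View pics/w1.png

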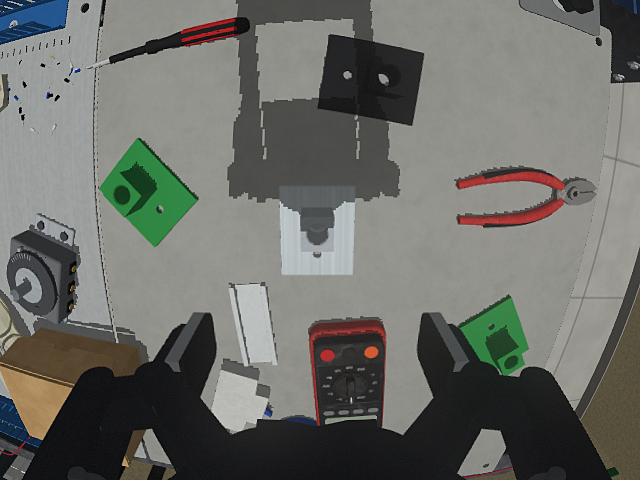

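The wrist view shows the metal plate's corners at (281,187), (355,187), (354,275) and (281,274). That is about 3 px (2.5 mm) towards +y from my prediction, and the yaw agrees. Descending to grip.

Emit:
{"method": "apply_moves", "body": {
  "targets": [
    {"translation": [-0.01,0.01,0.4],"twist": 0,"hand": 1},
    {"translation": [0,0,0.4],"twist": 0,"hand": 1},
    {"translation": [0,0,0.4],"twist": 0,"hand": 1},
    {"translation": [0,0,0.25],"twist": 0,"hand": 1},
    {"translation": [0,0,0.14],"twist": 0,"hand": 1},
    {"translation": [0,0,0],"twist": 0,"hand": 1},
    {"translation": [0,0,0],"twist": 0,"hand": 0},
    {"translation": [0,0,0],"twist": 0,"hand": 0}
  ]
}}

```text
time: 3.45
tool_pos: [0.5136, 0.1385, 0.0365]
tool_rot: [0.002, -0.034, 0.999, 0.0]
contact_force: [0.1, 0.3, 0.0]
gripper_width: 0.692
grasp_force: 0.0
```

Emit:
{"method": "apply_moves", "body": {
  "targets": [
    {"translation": [0,0,0],"twist": 0,"hand": 0},
    {"translation": [0,0,0],"twist": 0,"hand": 0},
    {"translation": [0,0,0],"twist": 0,"hand": 0},
    {"translation": [0,0,0],"twist": 0,"hand": 0},
    {"translation": [0,0,0],"twist": 0,"hand": 0},
    {"translation": [0,0,0],"twist": 0,"hand": 0}
  ]
}}

```text
time: 4.05
tool_pos: [0.513, 0.1383, 0.0357]
tool_rot: [0.001, -0.035, 0.999, 0.0]
contact_force: [0.7, 0.2, 6.3]
gripper_width: 0.292
grasp_force: 61.0
```

Emit:
{"method": "apply_moves", "body": {
  "targets": [
    {"translation": [0,0,-0.2],"twist": 0,"hand": 0},
    {"translation": [0,0,-0.4],"twist": 0,"hand": 0},
    {"translation": [0,0,-0.4],"twist": 0,"hand": 0},
    {"translation": [0,0,-0.4],"twist": 0,"hand": 0},
    {"translation": [-0.05,-0.35,0],"twist": 0,"hand": 0},
    {"translation": [-0.05,-0.35,0],"twist": 0,"hand": 0},
    {"translation": [-0.05,-0.35,0],"twist": 0,"hand": 0},
    {"translation": [0,0,0],"twist": 0,"hand": 0}
  ]
}}

```text
time: 4.85
tool_pos: [0.5342, 0.0314, 0.1737]
tool_rot: [-0.0, -0.032, 0.999, -0.001]
contact_force: [0.1, 1.5, -2.0]
gripper_width: 0.292
grasp_force: 60.2
```

```bash
python3 -c "
from h import *
go([.577,-.150,.15])
k=get_calibration('wrist');f=grab_frame('wrist');cv2.imwrite('pics/w2.png',f[:,:,::-1])
print(w2px('wrist',[.577,-.150,.044],k))
for q in ('seat','shaft_tip','switch'): print(q,[(d['point'],d['score']) for d in recognise('wrist',q)])
"
```

```text
t 4.85 tcp [0.5342 0.0314 0.1737] yawY 93.72 tilt [-0.0009 -0.0013] F [ 0.1  1.5 -2. ] w 0.292 g 60.2
shift [-0.31  -1.837  0.239]
[ 96.04165712 278.9271396 ]
seat [([0.5652, -0.1401, 0.0339], 0.77)]
shaft_tip [([0.5655, -0.1412, 0.0387], 0.73)]
switch [([0.5672, -0.1404, 0.0387], 0.81)]
```

View pics/w2.png

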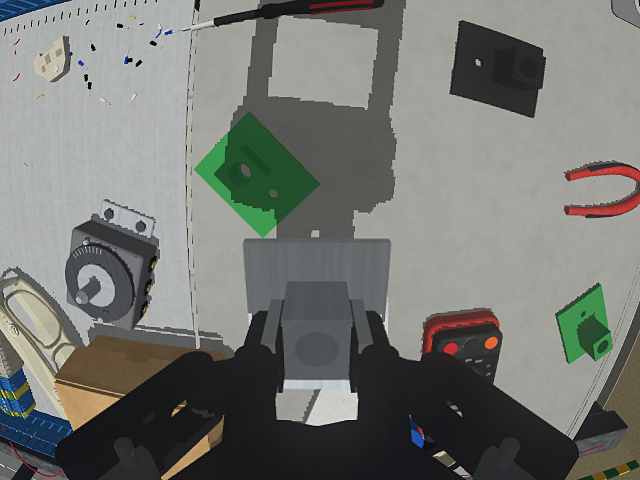

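The plate is held squarely, and the isolator is at (98,280). I'm moving nearer for a clean look at the pin.

Emit:
{"method": "apply_moves", "body": {
  "targets": [
    {"translation": [-0.13,-0.3,0],"twist": 0,"hand": 0},
    {"translation": [-0.12,-0.3,0],"twist": 0,"hand": 0},
    {"translation": [-0.12,-0.3,0],"twist": 0,"hand": 0},
    {"translation": [0,0,0],"twist": 0,"hand": 0},
    {"translation": [0,0,0],"twist": 0,"hand": 0}
  ]
}}

```text
time: 5.55
tool_pos: [0.5771, -0.052, 0.1738]
tool_rot: [-0.001, -0.035, 0.999, 0.0]
contact_force: [-0.2, 1.3, -1.4]
gripper_width: 0.294
grasp_force: 60.2
```

```bash
python3 -c "
from h import *
go([.577,-.150,.15])
k=get_calibration('wrist');f=grab_frame('wrist')[:,:,::-1]
c=w2px('wrist',[.577,-.150,.044],k);print(c)
u,v=c.astype(int);u0=max(u-80,0);v0=max(v-60,0);print(u0,v0)
a=cv2.resize(f[v0:v0+120,u0:u0+160].copy(),(800,600),interpolation=cv2.INTER_CUBIC);cv2.imwrite('pics/w3.png',a)
np.savez('w3.npz',f=f,K=k['camera_matrix'],P=k['pose'])
"
```

```text
t 5.55 tcp [ 0.5771 -0.052   0.1738] yawY 93.98 tilt [-0.0011  0.0008] F [-0.2  1.3 -1.4] w 0.294 g 60.2
shift [ 0.068 -0.978  0.237]
[181.98440855 234.83076921]
101 174
```

View pics/w3.png

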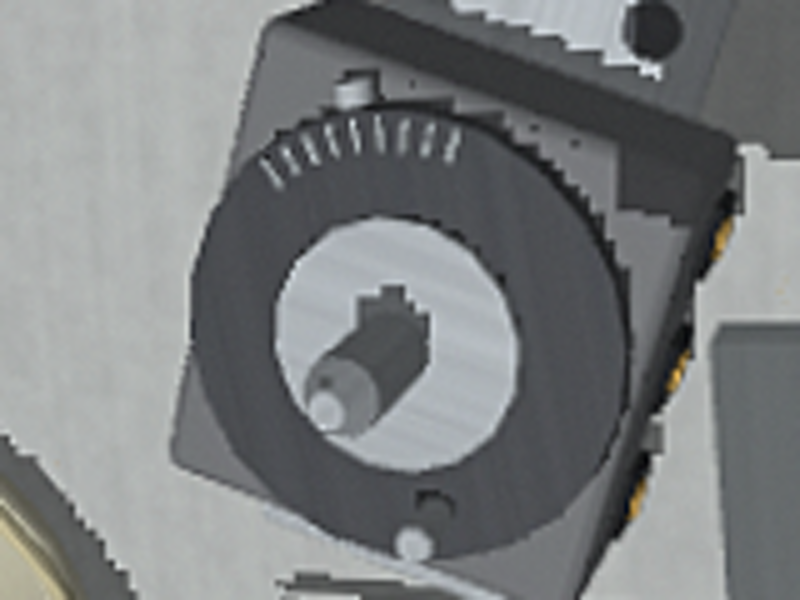

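The crop shows the pin tip at crop (415,545), i.e. pixel (184,283), the boss centre at pixel (180.4,242.8), and the shaft tip at pixel (166.6,256.4). The scale is opposite the pin.

```bash
python3 -c "
from h import *
d=np.load('w3.npz');k=dict(camera_matrix=d['K'],pose=d['P'])
b=px2w('wrist',(180.4,242.8),.044,k);t=px2w('wrist',(166.6,256.4),.072,k);p=px2w('wrist',(184,283),.054,k)
print(b,t,p)
for c in (b,t): v=p-c; print(np.hypot(*v[:2]),np.degrees(np.arctan2(v[1],v[0])))
tb=px2w('top',(407-30+455/5,208-30+147/5),.044);tp=px2w('top',(377+450/5,178+85/5),.054);v=tp-tb
print(tb,tp,np.hypot(*v[:2]),np.degrees(np.arctan2(v[1],v[0])),px2w('top',(377+463/5,178+138/5),.072))
"
```

```text
[ 0.58327228 -0.151557    0.044     ] [ 0.5837619  -0.15168823  0.072     ] [ 0.610997   -0.14684478  0.054     ]
0.028122330867600766 9.646064865424183
0.027662431883965152 10.083972111542794
[ 0.58689211 -0.29733427  0.044     ] [ 0.61468151 -0.2915137   0.054     ] 0.028392426624810046 11.829758403175454 [ 0.58684468 -0.29175528  0.072     ]
```

```bash
python3 -c "
from h import *
d=np.load('w3.npz');k=dict(camera_matrix=d['K'],pose=d['P']);g=d['f'].mean(2)
T=np.array([.5771,-.052,.1738])
print([int(x) for x in g[225:260,300]])
for uv in ((244,240),(391,240),(317,240)):
    for z in (-.0297,-.0357): print(uv,z,(px2w('wrist',uv,T[2]+z,k)-T)*1e3)
tb=px2w('top',(408,207.4),.044);tp=px2w('top',(407,195),.054);print(tb,tp)
go([.5835,-.1516,.13],99.8)
"
```

```text
[85, 85, 86, 86, 86, 85, 87, 86, 85, 87, 87, 85, 84, 92, 96, 93, 93, 95, 103, 102, 102, 102, 103, 101, 101, 102, 102, 102, 103, 101, 105, 104, 102, 101, 104]
(244, 240) -0.0297 [-32.40259737 -32.61106611 -29.7       ]
(244, 240) -0.0357 [-30.41575805 -33.70691813 -35.7       ]
(391, 240) -0.0297 [-36.74873611  30.21099011 -29.7       ]
(391, 240) -0.0357 [-34.93603348  31.63222878 -35.7       ]
(317, 240) -0.0297 [-34.53219454  -1.43902027 -29.7       ]
(317, 240) -0.0357 [-32.63068176  -1.28590224 -35.7       ]
[ 0.5828193 -0.1551701  0.044    ] [ 0.61064786 -0.15045277  0.054     ]
t 5.6 tcp [ 0.5768 -0.0515  0.1738] yawY 94.03 tilt [-0.0011  0.0008] F [-0.4 -0.3 -1.9] w 0.294 g 60.2
shift [ 0.003 -1.003  0.437]
twist -1.008
```

Emit:
{"method": "apply_moves", "body": {
  "targets": [
    {"translation": [0,-0.35,0],"twist": 0,"hand": 0},
    {"translation": [-0.01,-0.35,0],"twist": 0,"hand": 0},
    {"translation": [0,-0.31,0.2],"twist": 0,"hand": 0},
    {"translation": [0,0,0.2],"twist": -1,"hand": 0},
    {"translation": [0,0,0.09],"twist": 0,"hand": 0},
    {"translation": [0,0,0],"twist": 0,"hand": 0},
    {"translation": [0,0,0],"twist": 0,"hand": 0}
  ]
}}

```text
time: 6.3
tool_pos: [0.5854, -0.1522, 0.1257]
tool_rot: [0.0, -0.085, 0.996, 0.0]
contact_force: [0.3, 0.2, -1.5]
gripper_width: 0.294
grasp_force: 60.2
```

```bash
python3 -c "
from h import *
go([.585,-.152,.11],99.8)
f=grab_frame('scene')[:,:,::-1]
a=cv2.resize(f[230:350,334:494],(800,600),interpolation=cv2.INTER_CUBIC);cv2.imwrite('pics/s4.png',a)
for p in ([.585,-.152,.072],[.585,-.152,.044],[.583,-.152,.089]): print((w2px('scene',p)-[334,230])*5)
"
```

```text
t 6.3 tcp [ 0.5854 -0.1522  0.1257] yawY 99.72 tilt [0.0003 0.0001] F [ 0.3  0.2 -1.5] w 0.294 g 60.2
shift [0.003 0.002 0.157]
twist -0.014
[417.94611831 320.20046413]
[406.15058374 375.76467302]
[420.70708575 287.43469816]
```

View pics/s4.png

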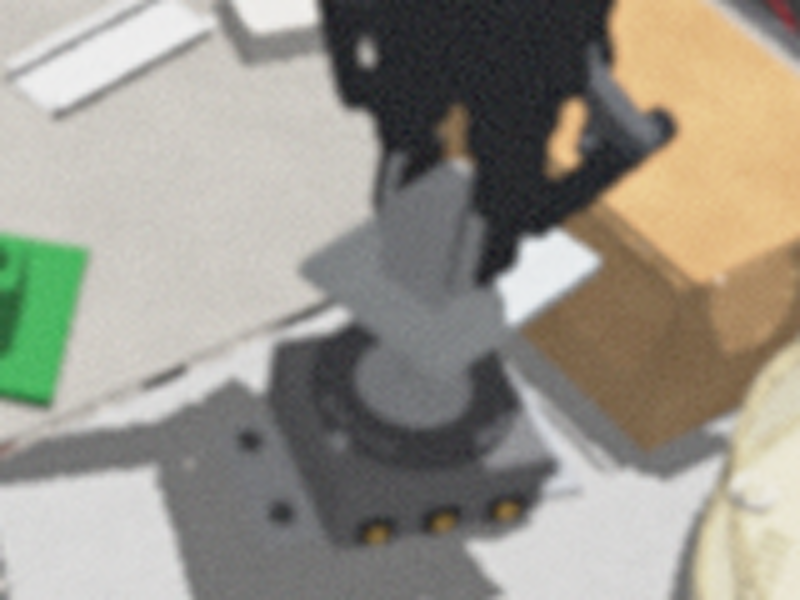

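Boss centre is at crop (414,387), with the plate corners at about (302,268), (440,372) and (602,262). I'll compare their offsets from prediction.

```bash
python3 -c "
from h import *
y=np.radians(9.8);c,s=np.cos(y),np.sin(y)
for x,v in ((-32,32),(-32,-32),(48,-32)):
  for z in (.090,.096): print(x,v,z,(w2px('scene',[.5829+(c*x-s*v)/1e3,-.1525+(s*x+c*v)/1e3,z])-[334,230])*5)
for d in ([.005,0,0],[0,.005,0]): print((w2px('scene',np.add([.583,-.152,.09],d))-w2px('scene',[.583,-.152,.09]))*5)
"
```

```text
-32 32 0.09 [287.06522924 277.05381356]
-32 32 0.096 [289.0998584  264.49757986]
-32 -32 0.09 [431.15517488 386.20866781]
-32 -32 0.096 [433.95221336 373.63497085]
48 -32 0.09 [587.31098838 274.1626268 ]
48 -32 0.096 [590.68194767 261.6538374 ]
[11.59585401 -5.25332147]
[-9.37007487 -9.22219289]
```

Emit:
{"method": "apply_moves", "body": {
  "targets": [
    {"translation": [0.02,-0.01,0],"twist": 0,"hand": 0},
    {"translation": [0,0,0.1],"twist": 0,"hand": 0},
    {"translation": [0,0,0.04],"twist": 0,"hand": 0},
    {"translation": [0,0,0.03],"twist": 0,"hand": 0},
    {"translation": [0,0,0],"twist": 0,"hand": 0}
  ]
}}

```text
time: 6.85
tool_pos: [0.5829, -0.1545, 0.1073]
tool_rot: [-0.001, -0.084, 0.996, 0.0]
contact_force: [-0.1, 0.2, -1.6]
gripper_width: 0.298
grasp_force: 60.2
```

Emit:
{"method": "apply_moves", "body": {
  "targets": [
    {"translation": [0,0,0.02],"twist": 0,"hand": 0},
    {"translation": [0,0,0],"twist": 0,"hand": 0}
  ]
}}

```text
time: 7.05
tool_pos: [0.5834, -0.1547, 0.1061]
tool_rot: [-0.0, -0.084, 0.996, 0.0]
contact_force: [-0.2, 0.0, -1.3]
gripper_width: 0.289
grasp_force: 60.2
```

Emit:
{"method": "apply_moves", "body": {
  "targets": [
    {"translation": [0,0,0.02],"twist": 0,"hand": 0},
    {"translation": [0,0,0],"twist": 0,"hand": 0}
  ]
}}

```text
time: 7.25
tool_pos: [0.5833, -0.1547, 0.1041]
tool_rot: [-0.0, -0.084, 0.996, 0.0]
contact_force: [-0.0, -0.8, -1.1]
gripper_width: 0.294
grasp_force: 60.2
```

Emit:
{"method": "apply_moves", "body": {
  "targets": [
    {"translation": [0,0,0.015],"twist": 0,"hand": 0},
    {"translation": [0,0,0],"twist": 0,"hand": 0}
  ]
}}

```text
time: 7.45
tool_pos: [0.5835, -0.1547, 0.1027]
tool_rot: [0.0, -0.084, 0.996, 0.0]
contact_force: [0.9, -0.1, -1.8]
gripper_width: 0.295
grasp_force: 60.2
```

Emit:
{"method": "apply_moves", "body": {
  "targets": [
    {"translation": [0,0,0.015],"twist": 0,"hand": 0},
    {"translation": [0,0,0],"twist": 0,"hand": 0}
  ]
}}

```text
time: 7.65
tool_pos: [0.5839, -0.1547, 0.1016]
tool_rot: [0.001, -0.084, 0.996, 0.0]
contact_force: [0.5, 1.2, -0.4]
gripper_width: 0.294
grasp_force: 60.4
```

```bash
python3 -c "
from h import *
go();print(state()['ft_torque'])"
```

```text
t 7.65 tcp [ 0.5839 -0.1547  0.1016] yawY 99.69 tilt [0.0013 0.0001] F [ 0.5  1.2 -0.4] w 0.294 g 60.4
[ 0.19266478 -0.1963525   0.01890428]
```

Emit:
{"method": "apply_moves", "body": {
  "targets": [
    {"translation": [-0.007,0.01,0],"twist": 0,"hand": 0},
    {"translation": [0,0,0.015],"twist": 0,"hand": 0},
    {"translation": [0,0,0],"twist": 0,"hand": 0}
  ]
}}

```text
time: 7.95
tool_pos: [0.584, -0.1536, 0.0996]
tool_rot: [0.0, -0.085, 0.996, -0.0]
contact_force: [1.1, 0.8, -2.2]
gripper_width: 0.29
grasp_force: 60.4
```

Emit:
{"method": "apply_moves", "body": {
  "targets": [
    {"translation": [0,0,0.015],"twist": 0,"hand": 0},
    {"translation": [0,0,0],"twist": 0,"hand": 0}
  ]
}}

```text
time: 8.15
tool_pos: [0.584, -0.1537, 0.0981]
tool_rot: [0.0, -0.084, 0.996, -0.0]
contact_force: [0.8, -0.3, -1.5]
gripper_width: 0.29
grasp_force: 60.4
```

Emit:
{"method": "apply_moves", "body": {
  "targets": [
    {"translation": [0,0,0.015],"twist": 0,"hand": 0},
    {"translation": [0,0,0],"twist": 0,"hand": 0}
  ]
}}

```text
time: 8.35
tool_pos: [0.584, -0.1536, 0.0967]
tool_rot: [0.0, -0.084, 0.996, -0.0]
contact_force: [1.9, -0.1, -1.7]
gripper_width: 0.296
grasp_force: 60.4
```

Emit:
{"method": "apply_moves", "body": {
  "targets": [
    {"translation": [-0.005,0,0.02],"twist": 0,"hand": 0},
    {"translation": [0,0,0],"twist": 0,"hand": 0}
  ]
}}

```text
time: 8.55
tool_pos: [0.5841, -0.1534, 0.0943]
tool_rot: [-0.0, -0.085, 0.996, 0.0]
contact_force: [1.1, 0.2, -1.9]
gripper_width: 0.292
grasp_force: 60.4
```

Emit:
{"method": "apply_moves", "body": {
  "targets": [
    {"translation": [0,0,0.02],"twist": 0,"hand": 0},
    {"translation": [0,0,0],"twist": 0,"hand": 0}
  ]
}}

```text
time: 8.75
tool_pos: [0.5841, -0.1535, 0.0923]
tool_rot: [-0.0, -0.085, 0.996, 0.0]
contact_force: [0.3, -0.0, -1.6]
gripper_width: 0.294
grasp_force: 60.4
```

Emit:
{"method": "apply_moves", "body": {
  "targets": [
    {"translation": [0,0,0.02],"twist": 0,"hand": 0},
    {"translation": [0,0,0],"twist": 0,"hand": 0}
  ]
}}

```text
time: 8.95
tool_pos: [0.5841, -0.1534, 0.0903]
tool_rot: [-0.0, -0.085, 0.996, 0.0]
contact_force: [0.9, 0.1, -2.1]
gripper_width: 0.291
grasp_force: 60.4
```

Emit:
{"method": "apply_moves", "body": {
  "targets": [
    {"translation": [0,0,0.01],"twist": 0,"hand": 0},
    {"translation": [0,0,0],"twist": 0,"hand": 0}
  ]
}}

```text
time: 9.15
tool_pos: [0.5843, -0.1535, 0.0896]
tool_rot: [-0.0, -0.085, 0.996, 0.0]
contact_force: [-0.1, -0.9, -1.2]
gripper_width: 0.292
grasp_force: 60.4
```

Emit:
{"method": "apply_moves", "body": {
  "targets": [
    {"translation": [0,0,0.01],"twist": 0,"hand": 0},
    {"translation": [0,0,0],"twist": 0,"hand": 0}
  ]
}}

```text
time: 9.35
tool_pos: [0.5844, -0.1535, 0.0887]
tool_rot: [-0.0, -0.085, 0.996, 0.0]
contact_force: [-0.3, -0.4, -2.1]
gripper_width: 0.292
grasp_force: 60.4
```

Emit:
{"method": "apply_moves", "body": {
  "targets": [
    {"translation": [0,0,0.01],"twist": 0,"hand": 0},
    {"translation": [0,0,0],"twist": 0,"hand": 0}
  ]
}}

```text
time: 9.55
tool_pos: [0.5843, -0.1535, 0.0876]
tool_rot: [-0.0, -0.084, 0.996, 0.0]
contact_force: [0.6, -0.1, -1.4]
gripper_width: 0.294
grasp_force: 60.4
```

Emit:
{"method": "apply_moves", "body": {
  "targets": [
    {"translation": [0,0,0.015],"twist": 0,"hand": 0},
    {"translation": [0,0,0],"twist": 0,"hand": 0}
  ]
}}

```text
time: 9.75
tool_pos: [0.5843, -0.1535, 0.0861]
tool_rot: [-0.0, -0.085, 0.996, 0.0]
contact_force: [-0.2, -1.0, -1.7]
gripper_width: 0.297
grasp_force: 60.4
```

Emit:
{"method": "apply_moves", "body": {
  "targets": [
    {"translation": [0,0,0.015],"twist": 0,"hand": 0},
    {"translation": [0,0,0],"twist": 0,"hand": 0}
  ]
}}

```text
time: 9.95
tool_pos: [0.5843, -0.1535, 0.0845]
tool_rot: [-0.0, -0.085, 0.996, 0.0]
contact_force: [-0.7, 0.3, -1.6]
gripper_width: 0.292
grasp_force: 60.4
```

Emit:
{"method": "apply_moves", "body": {
  "targets": [
    {"translation": [0,0,0.015],"twist": 0,"hand": 0},
    {"translation": [0,0,0],"twist": 0,"hand": 0}
  ]
}}

```text
time: 10.15
tool_pos: [0.5843, -0.1535, 0.083]
tool_rot: [-0.0, -0.084, 0.996, 0.0]
contact_force: [0.5, -0.1, -1.8]
gripper_width: 0.296
grasp_force: 60.4
```

The plate is on the pin and still going down freely. Seat contact is expected at TCP z ≈ 0.080.

Emit:
{"method": "apply_moves", "body": {
  "targets": [
    {"translation": [0,0,0.015],"twist": 0,"hand": 0},
    {"translation": [0,0,0],"twist": 0,"hand": 0}
  ]
}}

```text
time: 10.35
tool_pos: [0.5843, -0.1535, 0.0815]
tool_rot: [-0.0, -0.084, 0.996, 0.0]
contact_force: [-0.0, -0.3, -1.6]
gripper_width: 0.291
grasp_force: 60.4
```

Emit:
{"method": "apply_moves", "body": {
  "targets": [
    {"translation": [0,0,0.01],"twist": 0,"hand": 0},
    {"translation": [0,0,0],"twist": 0,"hand": 0}
  ]
}}

```text
time: 10.55
tool_pos: [0.5844, -0.1536, 0.0807]
tool_rot: [-0.0, -0.085, 0.996, 0.0]
contact_force: [-0.2, -0.1, -2.3]
gripper_width: 0.291
grasp_force: 60.4
```

Emit:
{"method": "apply_moves", "body": {
  "targets": [
    {"translation": [0,0,0.006],"twist": 0,"hand": 0},
    {"translation": [0,0,0],"twist": 0,"hand": 0}
  ]
}}

```text
time: 10.75
tool_pos: [0.5844, -0.1535, 0.0802]
tool_rot: [-0.0, -0.085, 0.996, -0.0]
contact_force: [-0.4, -0.4, -1.6]
gripper_width: 0.292
grasp_force: 60.4
```

Emit:
{"method": "apply_moves", "body": {
  "targets": [
    {"translation": [0,0,0.006],"twist": 0,"hand": 0},
    {"translation": [0,0,0],"twist": 0,"hand": 0}
  ]
}}

```text
time: 10.95
tool_pos: [0.5845, -0.1536, 0.0797]
tool_rot: [0.0, -0.085, 0.996, -0.0]
contact_force: [-0.2, 0.2, -0.8]
gripper_width: 0.297
grasp_force: 60.4
```

Emit:
{"method": "apply_moves", "body": {
  "targets": [
    {"translation": [0,0,0.005],"twist": 0,"hand": 0},
    {"translation": [0,0,0],"twist": 0,"hand": 0}
  ]
}}

```text
time: 11.15
tool_pos: [0.5846, -0.1536, 0.0798]
tool_rot: [0.0, -0.085, 0.996, -0.0]
contact_force: [-1.9, -0.1, 3.4]
gripper_width: 0.294
grasp_force: 60.8
```

Emit:
{"method": "apply_moves", "body": {
  "targets": [
    {"translation": [0,0,0.005],"twist": 0,"hand": 0},
    {"translation": [0,0,0],"twist": 0,"hand": 0}
  ]
}}

```text
time: 11.35
tool_pos: [0.5846, -0.1536, 0.0797]
tool_rot: [-0.0, -0.085, 0.996, -0.0]
contact_force: [-4.4, 2.4, 5.8]
gripper_width: 0.295
grasp_force: 61.3
```

It touched firm at TCP z = 0.0797, the seated height. Releasing and going straight up.

Emit:
{"method": "apply_moves", "body": {
  "targets": [
    {"translation": [0,0,0],"twist": 0,"hand": 1},
    {"translation": [0,0,0],"twist": 0,"hand": 1},
    {"translation": [0,0,0],"twist": 0,"hand": 1},
    {"translation": [0,0,0],"twist": 0,"hand": 1},
    {"translation": [0,0,0],"twist": 0,"hand": 1},
    {"translation": [0,0,0],"twist": 0,"hand": 1}
  ]
}}

```text
time: 11.95
tool_pos: [0.5844, -0.1536, 0.0785]
tool_rot: [-0.0, -0.085, 0.996, 0.0]
contact_force: [-0.4, 0.5, -0.2]
gripper_width: 1.002
grasp_force: 0.0
```

Emit:
{"method": "apply_moves", "body": {
  "targets": [
    {"translation": [0,0,-0.1],"twist": 0,"hand": 1},
    {"translation": [0,0,-0.2],"twist": 0,"hand": 1},
    {"translation": [0,0,-0.3],"twist": 0,"hand": 1},
    {"translation": [0,0,-0.3],"twist": 0,"hand": 1},
    {"translation": [0,0,-0.3],"twist": 0,"hand": 1},
    {"translation": [0,0.3,0],"twist": 0,"hand": 1},
    {"translation": [0,0.3,0],"twist": 0,"hand": 1},
    {"translation": [0,0,0],"twist": 0,"hand": 1}
  ]
}}

```text
time: 12.75
tool_pos: [0.5741, -0.092, 0.1998]
tool_rot: [0.001, -0.086, 0.996, 0.0]
contact_force: [-0.1, -0.6, 0.0]
gripper_width: 0.999
grasp_force: 0.0
```

```bash
python3 -c "
from h import *
go()
k=get_calibration('wrist');f=grab_frame('wrist')[:,:,::-1];g=grab_frame('scene')[:,:,::-1]
u,v=w2px('wrist',[.584,-.153,.05],k).astype(int);print(u,v);u0=max(u-70,0)
cv2.imwrite('pics/e.png',np.hstack([cv2.resize(f[v-70:v+70,u0:u0+140],(400,400)),cv2.resize(g[250:350,365:465],(400,400))]))
"
```

```text
t 12.75 tcp [ 0.5741 -0.092   0.1998] yawY 99.86 tilt [0.0012 0.0006] F [-0.1 -0.6  0. ] w 0.999 g 0.0
234 234
```

View pics/e.png

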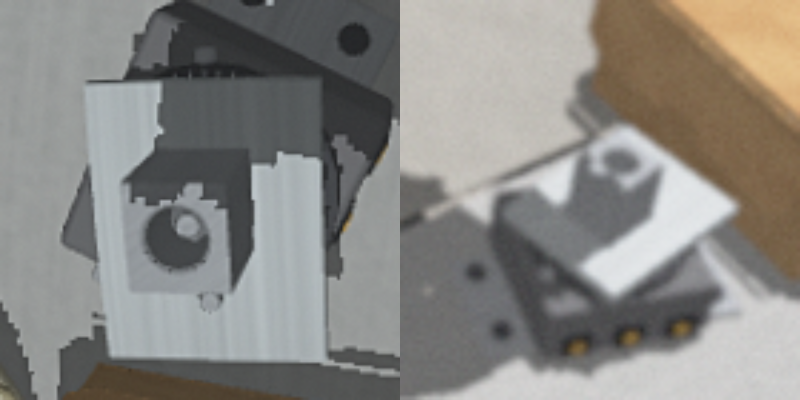

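The plate sits level on the isolator. The shaft shows inside the hub bore at (185,225) and the pin shows in its hole at (210,300). Nothing is touching the robot, so I'm handing the job in.

```bash
python3 -c "
from plant import *
print(job_done())"
```

```text
the job is handed in; nothing more can be done
None
```

The index plate is on the isolator's shaft and pin and appears fully seated. It went down without binding, touched firm at the expected height with only a few newtons, and was let go. The job is handed in; no verdict came back.

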